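# Secure a collar on a gearbox shaft with a spring clip

### The arm

A 6-joint arm with a two-finger parallel gripper is mounted at the origin on the work surface. World frame = base frame: x ahead of the robot, y to its left, z up, the work surface at z = 0. Lengths are in mm, angles in degrees, forces in N, time in s.
With the tool pointing down it reaches from about 150 to 775 mm from the base axis. Payload 6.1 kg.
Tool frame: the origin (TCP) lies midway between the tips of the shut fingers; the grasp point (between the pads) lies bot.hold_point_z behind it (bot.hold_point_z is the distance from the TCP to the grasp point, in mm); z points along the fingers, y is the line along which they close (so a half turn about z gives the same grasp; the last joint's range is limited). The gripper opens to 85 mm and grips with 20 to 120 N. Pads are 22 mm wide; open, the fingers measure 114 mm over their backs; the gripper's body (76 mm by 85 mm) begins 54 mm behind the grasp point. The pads swing forward as they close: fully open they stand 13 mm farther back than shut.
Start: joints at [70.187, 7.208, -2.269, 80.523, 0, 90], TCP at [177.941, 493.908, 231.295] pointing down, gripper open.
Joint ranges: [-155.77, 155.77], [-54.66, 111.73], [-72.52, 77.12], [-102.08, 115.82], [-83.92, 84.16], [-180, 180]. Speed limits (degrees/s): [136.94, 136.94, 172.46, 180, 180, 180].

### API

Orientations are given as [roll, pitch, yaw] about the fixed x, y, z axes, in that order (R = Rz(yaw) Ry(pitch) Rx(roll)).
In Python, from rig import bot gives the robot as it stands. Calls block until the motion is done:
- bot.reach(position, orientation): joint-space move of the TCP to a pose.
- bot.move_linear(position, rotation=None, velocity=150): straight line of the TCP; rotation=None keeps the orientation; velocity is the mean speed in mm/s.
- bot.movej(angles): joint-space move.
- bot.grip(opening, grasp_force=None): finger opening in mm; grasp_force is the grip in N (None keeps the last); returns when the fingers have stopped.
- bot.hold(seconds).
- bot.solve_ik(position, orientation): joint angles nearest the present ones, or None.
- bot.capture(name): name is "scene" or "top"; returns a dict with "frame" (420x560x3 uint8, red, green, blue), "z_map" (420x560 float32, mm along the optical axis (not along the pixel's ray), 0 where there is no reading), "camera_matrix" (3x3 intrinsics, pixels), "cam_to_world" (4x4, takes a point from camera to world coordinates). Camera axes: x right, y down, z forward; pixel columns grow to the right and rows downward; lengths in mm; the calibration is good to about 2 mm. A picture is of the moment at which its call begins.
A pose or a line that the arm cannot do raises bot.IKError and nothing moves.
- bot.close_job(): hands the job in; it is judged then, once.
Trained networks look in a picture, given as the dict that the camera call returned (one of the last four; its "shot" number tells which), for a name from the list of things; names that differ only in an ending like _2 or _b are one class to them, and where a whole thing is asked for, a point or a joint stands for the part that bears it (a point fixed in the world has none). Each returns a list of dicts, best first, with "p" (0 to 1); they miss things now and then, are a little off and sometimes report something else, mostly with a low value. They report only what shows in the picture. A call takes as long as a camera call. They do not tell look-alikes from the thing itself.
- bot.masks_of(picture, name): "region" (420x560 bool, what is visible of it) and "at" ([row, column] in pixels, amid what is visible of it).
Readings, each from a call of its own:
- bot.read_clock(): time.
- bot.read_joint_pos(): joint angles.
- bot.read_qvel(): joint speeds.
- bot.read_joint_torque(): joint torques, N m.
- bot.read_position(): TCP position.
- bot.read_ee_rot(): TCP orientation.
- bot.read_contact_force(): force on the tool from outside, world axes, zero at the start.
- bot.read_torque(): the same for the moment, N m.
- bot.read_grip_width(): finger opening in mm.
- bot.read_gripper_force(): force on a finger pad.
Only numpy, scipy, OpenCV 4.12 (cv2) and the standard library are available. Lean on these libraries where they do the work, as an engineer would, in place of code of your own. Each camera call takes 0.05 s, during which the arm holds its last target. There are 200 camera calls.

### The job

Slip the loose brass collar over the upright shaft of the green gearcase, down onto its shoulder. Then lay the yellow spring clip flat on the collar, its mouth just short of the shaft's neck, so that it touches, and from there slide it sideways into the groove, gently and by feel, without digging it into the collar's ground face or forcing it, until it has snapped fully home; let go and leave everything else on the bench where it is.

Things in the scene. Friction and masses are not known exactly. Their poses are not given: they have to be found in the camera images.
- gearcase: Green gearcase bolted to the bench, 42 mm high, foot from x = -97 to +73 and y = -65 to +65 mm. On it an aluminium boss, 72 mm diameter; its flat top (the shoulder) is 60 mm above the bench. On that an upright steel shaft, 33 mm diameter, ending in a cone from 92 mm up to a flat 20 mm wide tip 100 mm above the bench. Origin: on the shaft's axis at bench level; z up.
- groove (a point): Point on the shaft's axis 76 mm above the bench: the level of the seated collar's top, so of the underside of the clip when home. The groove runs round the shaft from 1.5 mm below to 7.5 mm above this point (1.5 mm of play over the clip); the neck in it is 24 mm in diameter.
- collar: Loose brass ring, 56 mm outside diameter, bore 38 mm, 16 mm high, 0.16 kg; pick it by its outside, from above. Its flat faces are ground: the clip must not be pressed on them with more than about 15 N. Origin: centre of its underside; z along its axis.
- clip: Yellow retaining clip, flat, 6 mm thick, 0.13 kg, about 72 mm long, oiled; its back plate (x = -28 to -13 mm) is 36 mm wide. Origin: on its underside, where the axis of the shaft lies when it is home. Open towards its own +x: push it along its +x onto the neck, from any side of the shaft (it cannot go on from above). Its seat, at x = -12 mm, then stops it dead; do not push with over 20 N.
- tin: Bystander: red can with a white top and label, 48 mm diameter, 45 mm high. Origin: centre of its underside.
- gear: Bystander: dark steel gear blank, 60 mm diameter, 26 mm high. Origin: centre of its underside.
- washer: Bystander: steel ring, 32 mm diameter, 6 mm high (too small for the shaft). Origin: centre of its underside.
- screwdriver: Bystander: screwdriver lying to the robot's right.
- wrench: Bystander: wrench lying to the robot's left.
- oiler: Bystander: yellow bottle, 44 mm diameter, 110 mm high, far left. Origin: centre of its underside.
- hammer: Bystander: hammer lying to the robot's right, about 0.3 m long.
- clip_mouth (a point): Narrowest gap between the clip's two sprung steel wire arms (6 mm wire, x = -17 to +16 mm in the clip's frame, 42 mm over all, flared at the front): 21 mm wide, 7 mm ahead of the clip's origin. It springs open over the 24 mm neck: the push rises to about 6 to 13 N, eases, then rises hard at the seat. Past the narrowest point it draws itself in, about 5 mm before home.
- clip_tab (a point): Centre of the top of the clip's upright grip tab, 34 mm above the clip's underside, 44 mm behind its origin. The tab is 24 mm long along the clip's x and 12 mm thick along its y, flat-sided right down to the underside and free for 4 mm ahead of it: grip it across y, from above, and low (held high, the clip's nose digs into the collar when pushed). Axes as the clip's.
There are look-alikes about, which are no part of the job. Of the things shaped like the clip, the yellow one is meant. What is shaped like the gearcase but orange is not meant.

How it is judged (in metres and radians):
On the way, in this order (a step that is already met when the one before it is completed fails the run):
1. the collar sits flat on the shoulder, round the shaft, let go (horizontal distance between collar and groove below 0.004 m and z of collar in the frame of groove below -0.014 m and angle between collar's own z axis and vertical below 0.08 rad and contact force between the fingers and collar below 0.3 N), for 0.2 s.
2. the clip lies on the collar's face, felt as a light touch (0.5 N or more), its mouth still short of the neck (contact force between clip and collar above 0.5 N and horizontal distance between clip and groove between 0.016 and 0.05 m and z of clip in the frame of groove below 0.003 m and angle between clip's own z axis and vertical below 0.1 rad), for 0.1 s.
3. the clip is home in the groove (horizontal distance between clip and groove below 0.0015 m and z of clip in the frame of groove between -0.002 and 0.003 m), for 0.2 s.
At the end, for the whole second after the job is handed in: Collar round the shaft on the shoulder (within 4 mm of the axis, underside within 2 mm of the shoulder, level), clip home in the groove (origin within 1.5 mm of the axis, underside -2 to +3 mm from the collar's top level, tilt under 0.1 rad), both at rest (all of step 3 and angle between clip's own z axis and vertical below 0.1 rad and linear speed of each of clip, collar below 0.02 m/s and horizontal distance between collar and groove below 0.004 m and z of collar in the frame of groove below -0.014 m and angle between collar's own z axis and vertical below 0.08 rad); the robot touches nothing.
It fails at once if the clip is forced against the gearcase or shaft with more than 25 N (contact force between clip and gearcase above 25 N).
It fails at once if the clip is pressed on the collar with more than 18 N (contact force between clip and collar above 18 N).
It fails at once if the collar is forced against the gearcase or shaft with more than 40 N (contact force between collar and gearcase above 40 N).
It fails at once if the robot pushes on the gearcase with more than 25 N (contact force between any of the fingers, the arm and gearcase above 25 N).
It fails at once if a bystander is moved by more than 25 mm (distance of any of tin, gear, washer, screwdriver, wrench, oiler, hammer from where it was at the start of the episode above 0.025 m).
It also fails if it takes over 72 s, if anything falls off the work surface, if the arm or the gripper's body presses on something with over 40 N, if the wrist force passes 120 N, or if a joint passes its speed limit or range.

## Working session

There is one attempt and no reset: what is moved stays moved. The work goes in short steps, each a Python script; the robot and the scene stay as the last script left them, time stands still between calls to the robot, and variables do not carry over. Pictures are saved under pics/ and viewed, at most 10 in all, crops included, and the job is handed in when it is done.

```bash
mkdir -p pics; ls
cat > h.py <<'E'
import numpy as np, cv2
from rig import bot
def world(p, mask=None):
    z=p["z_map"]; K=p["camera_matrix"]; T=p["cam_to_world"]
    v,u=np.indices(z.shape)
    P=np.stack([(u-K[0,2])/K[0,0]*z,(v-K[1,2])/K[1,1]*z,z],-1)@T[:3,:3].T+T[:3,3]
    P[z<=0]=np.nan
    return P if mask is None else P[mask&(z>0)]
def save(p,name): cv2.imwrite(f"pics/{name}.png",cv2.cvtColor(p["frame"],cv2.COLOR_RGB2BGR))
E
python3 - <<'E'
from h import *
for c in ["scene","top"]:
    p=bot.capture(c); save(p,c); W=world(p); print(c,p["cam_to_world"][:3,3])
    for n in ["gearcase","collar","clip","clip_tab","clip_mouth"]+(["tin","gear","washer","oiler"] if c=="top" else []):
        for d in bot.masks_of(p,n):
            Q=world(p,d["region"]); rgb=p["frame"][d["region"]].mean(0).astype(int)
            print(n,round(d["p"],2),np.round(d["at"]),rgb,len(Q),np.round(np.nanmedian(Q,0)) if len(Q) else '',np.round(np.percentile(Q,98,axis=0)) if len(Q) else '')
print(bot.read_clock(),bot.hold_point_z)
E
```

```text
pics
scene [ 854.11406806  807.3699593  1065.10509258]
gearcase 0.75 [265. 379.] [143  86  52] 1991 [219. 308.  40.] [281. 363.  97.]
gearcase 0.61 [237. 219.] [ 77 110  94] 1788 [589. -18.  39.] [662.  29.  96.]
collar 0.56 [292. 308.] [155 125  71] 239 [453. 273.  13.] [480. 300.  19.]
collar 0.17 [365. 313.] [162 163 163] 557 [549. 460.   6.] [578. 531.  10.]
clip 0.68 [186. 267.] [ 30  52 103] 133 [ 349. -193.    6.] [ 378. -171.   34.]
clip 0.62 [182. 236.] [140 121  64] 140 [ 433. -256.    5.] [ 470. -239.   35.]
clip 0.49 [198. 203.] [ 36  70 153] 90 [ 588. -230.    7.] [ 598. -208.   35.]
clip_tab 0.6 [181. 235.] [150 125  55] 97 [ 431. -255.    6.] [ 468. -240.   34.]
clip_tab 0.59 [183. 265.] [ 31  53 105] 140 [ 347. -193.    6.] [ 378. -171.   34.]
clip_tab 0.43 [195. 205.] [ 40  73 152] 99 [ 583. -231.    6.] [ 598. -208.   35.]
clip_mouth 0.51 [187. 264.] [17 38 90] 53 [ 359. -192.    9.] [ 375. -179.   33.]
clip_mouth 0.41 [199. 203.] [ 35  70 154] 78 [ 588. -227.    8.] [ 598. -208.   36.]
top [ 227.50669472   -3.08149355 1034.76939462]
gearcase 0.72 [178. 292.] [ 82 1
[... 898 characters left out ...]
. -196.    7.] [ 378. -172.   36.]
clip_mouth 0.7 [170. 361.] [ 43  80 154] 227 [ 584. -243.    7.] [ 596. -212.   36.]
clip_mouth 0.59 [221. 457.] [187  43  37] 339 [ 431. -475.   23.] [ 455. -345.   28.]
clip_mouth 0.57 [225. 375.] [151 130  54] 227 [ 439. -260.    6.] [ 467. -244.   36.]
tin 0.7 [169. 186.] [164 144 145] 324 [613. 240.  44.] [639. 264.  48.]
gear 0.74 [135. 364.] [71 72 75] 360 [ 688. -258.   15.] [ 720. -234.   28.]
washer 0.6 [168. 401.] [131 130 129] 109 [ 585. -345.    4.] [ 600. -330.    9.]
oiler 0.87 [145. 116.] [117 102  54] 431 [672. 410.  70.] [709. 440. 112.]
oiler 0.62 [217. 455.] [183  50  45] 379 [ 431. -469.   22.] [ 455. -343.   28.]
0.8 18.700000000000003
```

Run:
```python
from h import *
p=bot.capture("top"); W=world(p); np.savez("top.npz",W=W,f=p["frame"])
f=p["frame"][:,:,::-1]
a=cv2.resize(f[195:260,140:215],None,fx=5,fy=5,interpolation=0)
b=cv2.resize(f[195:260,340:415],None,fx=5,fy=5,interpolation=0)
cv2.imwrite("pics/crops.png",np.hstack([a,b]))
c=np.array([[0]])
def circ(P): # algebraic circle fit
    A=np.c_[2*P[:,:2],np.ones(len(P))]; s=np.linalg.lstsq(A,(P[:,:2]**2).sum(1),rcond=None)[0]
    return s[:2],np.sqrt(s[2]+s[:2]@s[:2])
def sel(cx,cy,r,z0,z1):
    return W[(np.hypot(W[...,0]-cx,W[...,1]-cy)<r)&(W[...,2]>z0)&(W[...,2]<z1)]
for n,(cx,cy,r,z0,z1) in dict(tip=(590,-10,90,97,104),boss=(590,-20,120,56,64),foot=(570,-20,150,38,46),collar=(454,270,45,12,20)).items():
    Q=sel(cx,cy,r,z0,z1); 
    if len(Q)<5: print(n,len(Q)); continue
    (ccx,ccy),R,ang=*[cv2.minEnclosingCircle(Q[:,:2].astype(np.float32))[i] for i in (0,1)],cv2.minAreaRect(Q[:,:2].astype(np.float32))
    print(n,len(Q),Q.mean(0).round(1),np.round([ccx,ccy,R],1),np.round(np.hstack([ang[0],ang[1],ang[2]]),1))
Q=sel(440,-260,60,3,45)
for z0,z1 in((3,12),(28,45)):
    S=Q[(Q[:,2]>z0)&(Q[:,2]<z1)]; r=cv2.minAreaRect(S[:,:2].astype(np.float32)); print(len(S),S.mean(0).round(1),r)
```

```text
tip 70 [590.  -47.3 100.1] [590.5 -46.6  13.4] [589.5 -47.7  21.8  24.7  37. ]
boss 389 [586.3 -47.7  60.1] [591.1 -48.5  36.7] [590.6 -48.2  71.3  70.2  81.6]
foot 1235 [568.6 -43.2  42.1] [577.8 -44.7  83.5] [578.4 -45.2 104.8 139.2  76.1]
collar 185 [454.6 270.5  16. ] [454.8 271.   28.3] [455.  270.1  54.9  53.1  44.5]
280 [ 441.6 -263.1    5. ] ((443.10662841796875, -260.5175476074219), (109.65902709960938, 115.55162811279297), 10.977518081665039)
47 [ 417.1 -251.6   33.7] ((417.34033203125, -251.9112091064453), (12.03231143951416, 24.070266723632812), 58.37446975708008)
```

View pics/top.png

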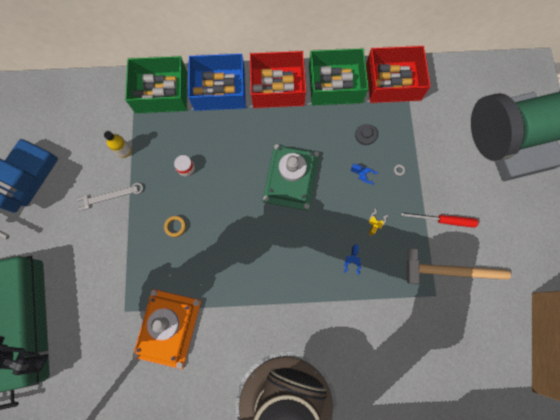

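View pics/crops.png

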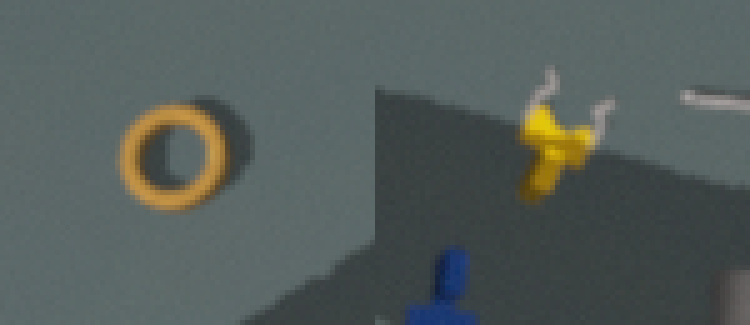

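Run:
```python
from h import *
from scipy.optimize import minimize
def model():  # clip outline points: plate, tab
    return None
for c in ["top","scene"]:
    p=bot.capture(c); W=world(p); hsv=cv2.cvtColor(p["frame"],cv2.COLOR_RGB2HSV)
    near=lambda cx,cy,r,z0,z1:(np.hypot(W[...,0]-cx,W[...,1]-cy)<r)&(W[...,2]>z0)&(W[...,2]<z1)
    for n,(cx,cy,r,z0,z1) in dict(tip=(590,-47,25,97.5,104),boss=(590,-48,50,57,64),collar=(454,270,45,13,20)).items():
        Q=W[near(cx,cy,r,z0,z1)][:,:2].astype(np.float32)
        print(c,n,len(Q),np.round(Q.mean(0),1),np.round(np.hstack(cv2.minEnclosingCircle(Q)),1))
    m=near(425,-257,60,2.,45)&(hsv[...,0]>18)&(hsv[...,0]<34)&(hsv[...,1]>120)
    Q=W[m]; tab=Q[Q[:,2]>29]; pl=Q[(Q[:,2]<9)]
    t=tab[:,:2].mean(0); r=cv2.minAreaRect(tab[:,:2].astype(np.float32))
    print(c,"tab",len(tab),t.round(1),np.round(np.hstack(r),1),"z",tab[:,2].mean().round(1))
    # 2-D template: yellow plate+tab at x -56..-13, wires -17..16
    allq=W[near(435,-262,48,2.5,45)&~((hsv[...,2]<0))]
    def cost(v):
        a=v[2]; d=allq[:,:2]-v[:2]; x=d@[np.cos(a),np.sin(a)]; y=d@[-np.sin(a),np.cos(a)]
        bx=lambda x0,x1,h:np.hypot(np.maximum(np.maximum(x0-x,x-x1),0),np.maximum(np.abs(y)-h,0))
        e=np.where(allq[:,2]>9,bx(-56,-32,6),np.minimum(np.minimum(bx(-28,-13,18),bx(-56,-32,6)),np.hypot(bx(-15,16,21),np.maximum(10.5-np.abs(y),0)*(x>-12))))
        return np.minimum(e,8).dot(np.minimum(e,8))/len(e)
    best=min((minimize(cost,[t[0]+44*np.cos(a),t[1]+44*np.sin(a),a],method="Nelder-Mead") for a in np.radians([-20,-28,-36])),key=lambda s:s.fun)
    v=best.x; print(c,"clip",v[:2].round(1),np.degrees(v[2]).round(1),"tab",(v[:2]-44*np.array([np.cos(v[2]),np.sin(v[2])])).round(1),best.fun)
print(bot.read_clock(),bot.read_ee_rot(),bot.read_grip_width())
```

```text
top tip 59 [590.1 -48.5] [589.5 -48.8  12.2]
top boss 372 [586.7 -47.8] [590.9 -48.4  36.7]
top collar 178 [454.3 270. ] [454.6 270.8  28.2]
top tab 44 [ 417.8 -251.9] [ 417.6 -251.8   11.5   23.4   58.9] z 34.1
top clip [ 453.2 -274.7] -30.6 tab [ 415.3 -252.2] 19.14070084584023
scene tip 21 [589.5 -46.4] [589.7 -46.   11.4]
scene boss 177 [591.1 -37.6] [589.9 -42.6  38.4]
scene collar 111 [453.9 273.9] [452.7 273.6  28.1]
scene tab 17 [ 416.4 -247.1] [ 418.3 -248.    16.1   22.1   64.2] z 32.2
scene clip [ 453.9 -273.1] -35.2 tab [ 418.  -247.7] 12.347747436757068
0.95 [-1.79997239e+02  5.46345336e-04  1.60190245e+02] 85.11340322078918
```

Run:
```python
from h import *
R=[180,0,160]
bot.reach([454.3,271.2,110],R); bot.move_linear([454.3,271.2,30]); bot.move_linear([454.3,271.2,2],velocity=50)
print(bot.read_contact_force())
bot.grip(50,40); print(bot.read_grip_width(),bot.read_gripper_force(),bot.read_contact_force(),bot.read_position())
bot.move_linear([454.3,271.2,150]); print(bot.read_grip_width(),bot.read_gripper_force(),bot.read_contact_force())
p=bot.capture("scene");save(p,"held"); 
bot.reach([590,-48,150],R); 
p=bot.capture("top");save(p,"held_top"); print(bot.read_position(),bot.read_ee_rot(),bot.read_clock())
p=bot.capture("scene");save(p,"held2")
a=cv2.imread("pics/held2.png")[150:290,130:310]; cv2.imwrite("pics/h2.png",cv2.resize(a,None,fx=4,fy=4))
```

```text
[ 1.32326644  0.7494433  -0.43758397]
53.53083818648849 42.219825871288776 [-1.68396195 -1.35587204  5.35396146] [454.6468625  271.41513885   2.81385384]
53.35361859533583 42.32691798359156 [-0.69037353  0.48054323 -2.40370056]
[589.8507271  -46.71548628 150.03186914] [ 1.79982678e+02 -1.24237415e-02  1.60094142e+02] 6.6917
```

View pics/h2.png

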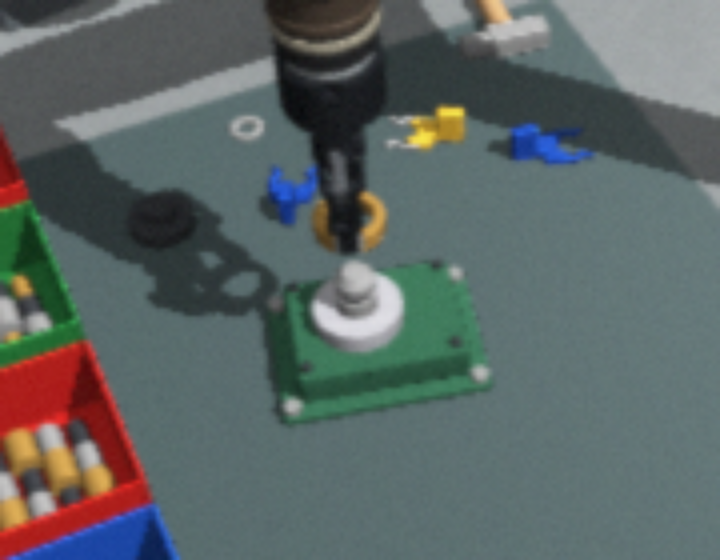

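Run:
```python
from h import *
f0=np.mean([bot.read_contact_force() for _ in range(5)],0); print(f0,bot.read_position())
x,y=590.,-48.; z=110; bot.move_linear([x,y,z]); print(bot.read_position())
bot.hold(0.2); f0=np.mean([bot.read_contact_force() for _ in range(5)],0); print(f0,bot.read_position())
while z>62.8:
    z=max(z-2,62.8); bot.move_linear([x,y,z],velocity=25)
    f=np.array(bot.read_contact_force())-f0
    if np.linalg.norm(f)>2: print(round(z,1),f.round(1),round(x,1),round(y,1),np.round(bot.read_position(),1))
    if np.hypot(f[0],f[1])>2: x+=np.clip(.15*f[0],-.8,.8); y+=np.clip(.15*f[1],-.8,.8)
    if np.linalg.norm(f)>15: print("stop");break
print(bot.read_position(),bot.read_contact_force()-f0,bot.read_clock())
```

```text
[-0.01281948  0.26034461 -1.78159874] [589.88927462 -46.59520473 150.08052833]
[589.59215122 -47.26274216 109.91412197]
[-0.44018704  0.05536283 -1.81944981] [590.72983691 -47.89208068 111.33128844]
[590.13134985 -48.01858485  62.90130936] [ 0.54797339 -0.13444366  0.27455078] 13.3583
```

Run:
```python
from h import *
bot.hold(0.2);f0=np.array(bot.read_contact_force()); z=62.8
while z>59:
    z-=0.3; bot.move_linear([590,-48,z],velocity=15); f=np.array(bot.read_contact_force())-f0
    if f[2]>2.5: break
print(z,f,bot.read_position())
bot.grip(66); bot.hold(0.3); print(bot.read_contact_force(),bot.read_gripper_force(),bot.read_grip_width())
bot.move_linear([590,-48,85],velocity=60);bot.move_linear([590,-48,180])
bot.reach([500,-150,200],[180,0,150])
p=bot.capture("top");save(p,"seated");W=world(p)
for z0,z1,r in((97.5,104,25),(72.5,80,40)):
    Q=W[(np.hypot(W[...,0]-590,W[...,1]+48)<r)&(W[...,2]>z0)&(W[...,2]<z1)]
    print(len(Q),Q.mean(0).round(1),np.round(np.hstack(cv2.minEnclosingCircle(Q[:,:2].astype(np.float32))),1))
print(bot.read_clock())
a=cv2.imread("pics/seated.png")[110:270,250:430]; cv2.imwrite("pics/s2.png",cv2.resize(a,None,fx=3.5,fy=3.5))
```

```text
62.5 [-1.39347901  0.01390339  2.97673958] [590.10678196 -47.98208804  62.84466495]
[-0.59083684 -0.02077811  0.35298909] 0.0 65.94936452983255
67 [589.1 -48.2 100.2] [587.6 -48.1  13.7]
170 [585.5 -48.   76. ] [589.1 -49.6  28.8]
16.3583
```

View pics/s2.png

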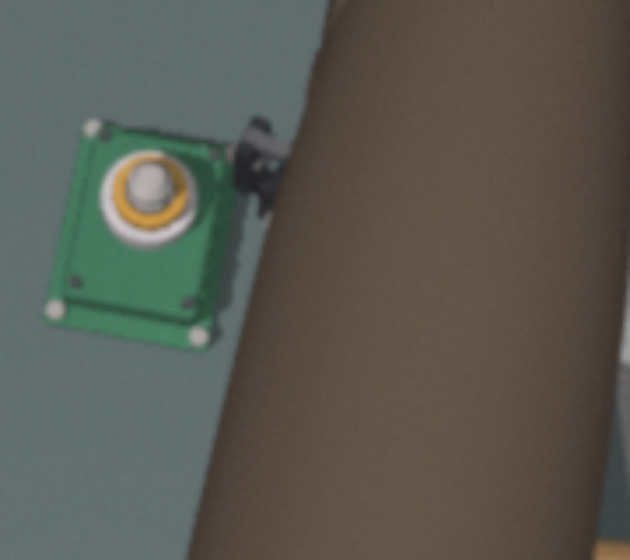

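Run:
```python
from h import *
R=[180,0,149]; x,y=417.4,-251
bot.grip(40); bot.reach([x,y,120],R); bot.move_linear([x,y,40]); bot.hold(.2); f0=np.array(bot.read_contact_force())
bot.move_linear([x,y,2],velocity=50)
print(bot.read_position(),bot.read_contact_force()-f0)
bot.grip(5,90); print(bot.read_grip_width(),bot.read_gripper_force(),bot.read_contact_force()-f0,bot.read_position(),bot.read_ee_rot())
bot.move_linear([x,y,60],velocity=80); bot.hold(.3); print(bot.read_contact_force()-f0,bot.read_torque())
W0=None
for c in ("top","scene"):
    p=bot.capture(c);save(p,"clip_"+c)
    W=world(p); np.savez("clip_"+c,W=W,f=p["frame"])
    print(bot.read_position(),bot.read_ee_rot(),bot.read_grip_width())
a=cv2.imread("pics/clip_top.png")[190:270,320:420];b=cv2.imread("pics/clip_scene.png")[140:220,190:290]
cv2.imwrite("pics/c2.png",cv2.resize(np.hstack([a,b]),None,fx=4,fy=4)); print(bot.read_clock())
```

```text
[ 417.58215602 -251.10890342    2.1825559 ] [-0.23265407 -0.33854945  0.8127318 ]
10.663203412156516 87.88426995277405 [-1.78009003  0.30576279  5.47254754] [ 417.70951239 -251.19493636    2.53782151] [-1.79999481e+02  5.46126692e-02  1.49000444e+02]
[-0.03305315  1.31305297 -0.96210852] [ 0.05412049 -0.01608547 -0.02029525]
[ 417.25376604 -250.92177687   59.71337103] [-1.79999381e+02 -3.07406500e-02  1.49000864e+02] 10.797125187496666
[ 417.31819149 -250.95814845   59.79486067] [ 1.79999676e+02 -1.96637184e-02  1.49000942e+02] 10.800846709257693
20.8167
```

View pics/c2.png

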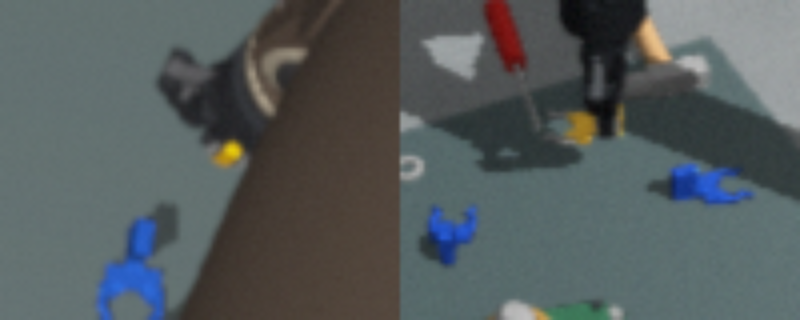

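```bash
cat >> h.py <<'E'
C=np.array([590.,-48.]); A=np.radians(-31); D=np.array([np.cos(A),np.sin(A)]); N=np.array([-np.sin(A),np.cos(A)])
R=[180,0,149]
def pose(d,z,l=0): # clip origin d short of axis, l lateral, TCP z
    q=C-D*(44+d)+N*l; return [q[0],q[1],z]
def force(f0):
    f=np.mean([bot.read_contact_force() for _ in range(3)],0)-f0
    return np.array([f[:2]@D,f[:2]@N,f[2]])   # along, lateral, up
def at():
    q=np.array(bot.read_position()); e=q[:2]-C; return np.round([-(e@D)-44,e@N,q[2]],2)
E
python3 - <<'E'
from h import *
q=bot.read_position(); bot.move_linear([q[0],q[1],150]); bot.reach(pose(31,150),R); bot.move_linear(pose(31,90)); bot.move_linear(pose(31,84),velocity=20); bot.hold(.4)
f0=np.mean([bot.read_contact_force() for _ in range(5)],0); np.save("f0",f0); print(f0,at())
z=84
while z>73:
    z-=0.3; bot.move_linear(pose(31,z),velocity=12); f=force(f0)
    if abs(f[2])>1.3 or np.abs(f).max()>4: break
print("contact",z,f,at()); bot.hold(.3); print(force(f0),at(),bot.read_torque(),bot.read_clock())
p=bot.capture("scene"); a=p["frame"][150:260,150:290,::-1]; cv2.imwrite("pics/touch.png",cv2.resize(a,None,fx=5,fy=5))
E
```

```text
[-0.49241962 -0.76157634 -1.20144261] [3.100e+01 2.000e-02 8.402e+01]
contact 78.00000000000006 [-0.83951975  0.29393156  3.40035801] [30.91  0.08 78.32]
[-2.10972961  0.54826129  4.94719357] [30.9   0.08 78.23] [ 0.00048338  0.12827372 -0.01175653] 29.3
```

View pics/touch.png

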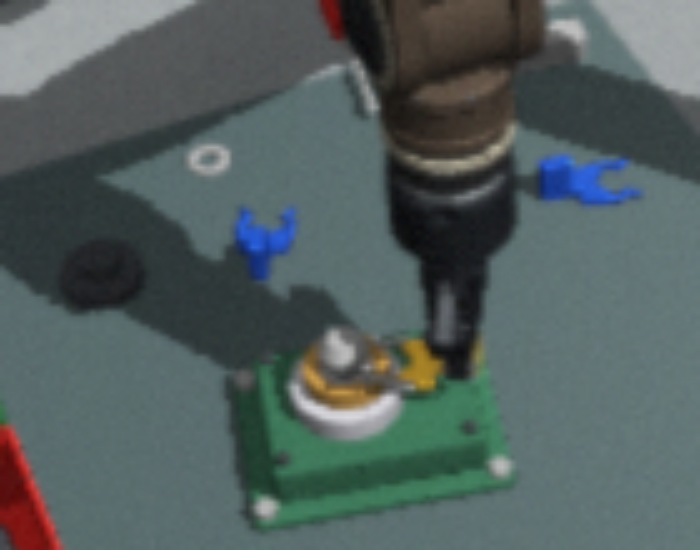

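Run:
```python
from h import *
f0=np.load("f0.npy"); z=78.2; l=0.; d=31.; log=[]
bot.move_linear(pose(d,z),velocity=10)
while d>-4:
    d-=0.5; bot.move_linear(pose(d,z,l),velocity=15); f=force(f0); a=at(); log.append((round(d,1),*f.round(1),*a,round(l,2),round(z,2)))
    z+=np.clip(0.05*(f[2]-2.),-.25,.1)*-1*-1 if f[2]>3 else (-0.05 if f[2]<1 else 0)
    z=np.clip(z,77.6,79)
    if abs(f[1])>1.5: l+=np.clip(.04*f[1],-.15,.15)
    if f[0]<-14 or abs(f[1])>9 or f[2]>10: break
for r in log[::3]+log[-5:]: print(*r)
print(bot.read_clock(),bot.read_grip_width())
```

```text
30.5 -1.5 1.6 4.8 30.42 0.08 78.25 0.0 78.2
29.0 -1.0 0.9 3.6 28.99 0.01 78.37 0.06 78.49
27.5 -0.0 1.1 1.8 27.5 0.02 78.47 0.06 78.57
26.0 -0.8 0.4 0.6 25.96 0.05 78.53 0.06 78.57
24.5 -0.1 1.1 2.1 24.46 0.05 78.51 0.06 78.52
23.0 0.3 0.9 1.9 22.93 0.07 78.5 0.06 78.47
21.5 0.1 0.5 1.5 21.45 0.06 78.48 0.06 78.47
20.0 -0.5 -0.0 2.2 19.91 0.08 78.49 0.06 78.47
18.5 -0.4 0.1 2.6 18.46 0.06 78.48 0.06 78.47
17.0 -1.1 1.1 2.4 16.97 0.06 78.53 0.06 78.52
15.5 -0.2 0.5 2.1 15.43 0.07 78.54 0.06 78.57
14.0 -1.8 3.1 2.5 14.11 0.37 78.58 0.18 78.57
12.5 -4.1 3.6 4.0 12.79 0.53 78.59 0.55 78.63
11.0 -5.1 1.3 4.6 11.88 0.54 78.63 0.92 78.89
9.5 -5.0 2.0 2.2 10.23 0.56 78.63 1.08 79.0
8.0 -2.7 0.4 -0.5 7.97 0.91 78.68 1.22 78.95
6.5 -0.0 -1.3 1.7 5.77 1.24 79.12 1.22 78.8
5.0 1.9 -0.4 -1.2 4.9 1.25 78.6 1.22 78.7
3.5 2.7 -1.0 -0.3 3.11 1.21 78.66 1.16 78.55
2.0 1.1 -1.5 3.2 1.87 1.1 78.55 1.16 78.45
0.5 -0.2 0.4 1.8 0.6 1.26 78.6 1.1 78.65
-1.0 -5.8 0.2 4.3 0.08 0.96 78.59 1.1 78.83
-2.5 -10.9 -0.9 7.0 -0.0 0.9 78.63 1.1 79.0
-1.5 -7.4 -0.6 5.6 0.03 0.93 78.64 1.1 78.93
-2.0 -9.3 -0.5 6.3 0.01 0.9 78.65 1.1 79.0
-2.5 -10.9 -0.9 7.0 -0.0 0.9 78.63 1.1 79.0
-3.0 -13.3 -0.9 8.7 -0.05 0.89 78.68 1.1 79.0
-3.5 -15.5 -0.4 9.7 -0.09 0.88 78.66 1.1 79.0
46.85 10.430862516516713
```

Run:
```python
from h import *
f0=np.load("f0.npy")
bot.move_linear(pose(-0.6,78.65,.9),velocity=15); bot.hold(.3); print(force(f0),at())
bot.grip(30); bot.hold(.2); print(force(f0),at())
bot.move_linear(pose(0,130,.9),velocity=80); bot.move_linear(pose(60,200,.9)); bot.reach([350,150,250],R)
p=bot.capture("top"); W=world(p); a=p["frame"][130:230,240:340,::-1]; b=bot.capture("scene")["frame"][190:290,160:260,::-1]
cv2.imwrite("pics/final.png",cv2.resize(np.hstack([a,b]),None,fx=4,fy=4))
Q=W[(np.hypot(*(W[...,:2]-C+44*D).transpose(2,0,1))<20)&(W[...,2]>104)]; print(len(Q),Q.mean(0),C-44*D,bot.read_clock())
```

```text
[-6.56710561  0.06505331  4.5442744 ] [ 0.09  0.87 78.58]
[0.52816048 1.20966548 0.97707642] [-0.79  0.91 78.62]
47 [551.65518492 -25.09642003 109.39924034] [552.28463877 -25.3383247 ] 50.5417
```

View pics/final.png

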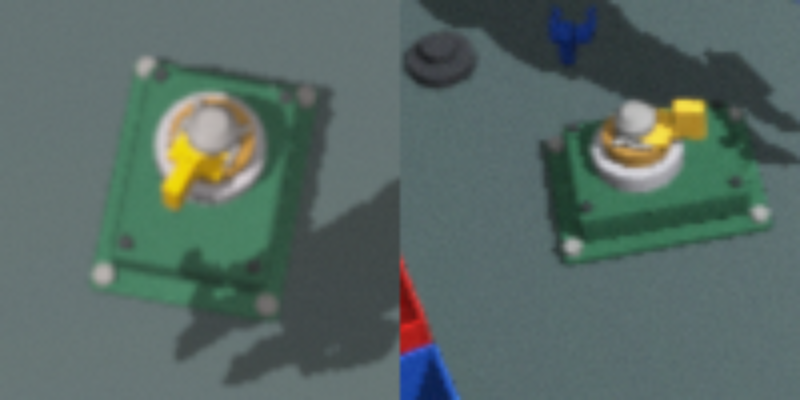

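```bash
python3 -c "
from rig import bot
print(bot.close_job())"
```

```text
the job is handed in; nothing more can be done
None
```

I seated the collar on the shoulder, snapped the yellow clip home in the groove by feel (peak push about 15.5 N), let go, and handed the job in about 50.5 s into the run; no verdict came back.

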